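Find the loose clamp bolt and hold its cap open

TASK

First clear the emery stick off the clamp block's caps: lay it lengthwise along the top of the dark, narrow raised rest and let go of it. Then tap the brass bolts from above, one by one, until you find the loose one of the three, which sinks and stays down, and by its red bar swing that bolt's cap up to about 45 degrees. Finish still holding that cap open in the gripper, with the other two caps never opened, the stick on its rest and everything else on the bench left alone.

Things in the scene. Friction and masses are not known exactly. Their poses are not given: they have to be found in the camera images.
- block: Green steel mould clamp block, 120 (x) x 300 (y) x 34 mm high, fixed to the bench. Origin: centre of its underside, on the bench; +x points from the red lift bars to the hinges (roughly away from the robot), y along the row of three bays, z up. Bays 1, 2, 3 lie at block y = +95, 0, -95 mm. Each bay has a bolt (25 mm to -x of the centre) and a hinged cap.
- stick_mid (a point): Centre of the emery stick: a flat wooden stick 160 x 22 x 14 mm, pale wood with a red-brown abrasive band, about 60 g, loose. x along its length, z up through its 14 mm thickness. It starts lying flat across the caps behind the bolts, roughly along the block's y, its underside 42 mm above the bench.
- rest_top (a point): Centre of the top face of the dark wooden stick rest, a narrow raised rail with a flat top 130 mm (x, along it) x 32 mm (y) and 60 mm above the bench, no lips; its foot is 100 x 70 x 12 mm. Fixed.
- bolt_1_top (a point): Centre of the top of bolt 1's brass head, 20 mm across, 6 mm thick, which stands up through a 34 x 34 mm window in cap 1; its top starts 58 mm above the bench, 16 mm above the cap's upper face. All three look alike.
- bolt_1 (a joint): How far bolt 1 has sunk (m), 0 at the start, 0.008 at most. Tapped from above, the one loose bolt sinks the full 8 mm at about 1.5 N and stays down; a tight bolt gives about 1 mm at most. Which one is loose changes every time.
- cap_1 (a joint): Opening of cap 1 (rad): 0 lying flat and shut, grows as its robot-side edge swings up about the hinge line at the far edge, stops at 1.3. No spring or catch; 200 g; falls shut if let go at any angle. The cap is an aluminium plate 100 x 80 x 6 mm, top face 42 mm above the bench when shut.
- cap_1_bar (a point): Middle of the red lift bar of cap 1: a round bar 10 mm thick, 68 mm long along the block's y, carried on two 8 mm arms at its ends (60 mm free between them). When shut it is 54 mm above the bench and 35 mm out in front of the block with only bench below it; free gap of 40 mm between bar and cap plate. A gripper may pinch it from above with a finger before and behind it, and it can turn in the fingers as the cap swings.
- cap_1_hinge (a point): Middle of the hinge line of cap 1 (the line runs along the block's y), 36 mm above the bench; the bar lies 145 mm to block -x and 18 mm above it when shut, so it swings on a 146 mm radius.
- bolt_2_top (a point): Centre of the top of bolt 2's brass head, 20 mm across, 6 mm thick, which stands up through a 34 x 34 mm window in cap 2; its top starts 58 mm above the bench, 16 mm above the cap's upper face. All three look alike.
- bolt_2 (a joint): How far bolt 2 has sunk (m), 0 at the start, 0.008 at most. Tapped from above, the one loose bolt sinks the full 8 mm at about 1.5 N and stays down; a tight bolt gives about 1 mm at most. Which one is loose changes every time.
- cap_2 (a joint): Opening of cap 2 (rad): 0 lying flat and shut, grows as its robot-side edge swings up about the hinge line at the far edge, stops at 1.3. No spring or catch; 200 g; falls shut if let go at any angle. The cap is an aluminium plate 100 x 80 x 6 mm, top face 42 mm above the bench when shut.
- cap_2_bar (a point): Middle of the red lift bar of cap 2: a round bar 10 mm thick, 68 mm long along the block's y, carried on two 8 mm arms at its ends (60 mm free between them). When shut it is 54 mm above the bench and 35 mm out in front of the block with only bench below it; free gap of 40 mm between bar and cap plate. A gripper may pinch it from above with a finger before and behind it, and it can turn in the fingers as the cap swings.
- cap_2_hinge (a point): Middle of the hinge line of cap 2 (the line runs along the block's y), 36 mm above the bench; the bar lies 145 mm to block -x and 18 mm above it when shut, so it swings on a 146 mm radius.
- bolt_3_top (a point): Centre of the top of bolt 3's brass head, 20 mm across, 6 mm thick, which stands up through a 34 x 34 mm window in cap 3; its top starts 58 mm above the bench, 16 mm above the cap's upper face. All three look alike.
- bolt_3 (a joint): How far bolt 3 has sunk (m), 0 at the start, 0.008 at most. Tapped from above, the one loose bolt sinks the full 8 mm at about 1.5 N and stays down; a tight bolt gives about 1 mm at most. Which one is loose changes every time.
- cap_3 (a joint): Opening of cap 3 (rad): 0 lying flat and shut, grows as its robot-side edge swings up about the hinge line at the far edge, stops at 1.3. No spring or catch; 200 g; falls shut if let go at any angle. The cap is an aluminium plate 100 x 80 x 6 mm, top face 42 mm above the bench when shut.
- cap_3_bar (a point): Middle of the red lift bar of cap 3: a round bar 10 mm thick, 68 mm long along the block's y, carried on two 8 mm arms at its ends (60 mm free between them). When shut it is 54 mm above the bench and 35 mm out in front of the block with only bench below it; free gap of 40 mm between bar and cap plate. A gripper may pinch it from above with a finger before and behind it, and it can turn in the fingers as the cap swings.
- cap_3_hinge (a point): Middle of the hinge line of cap 3 (the line runs along the block's y), 36 mm above the bench; the bar lies 145 mm to block -x and 18 mm above it when shut, so it swings on a 146 mm radius.
- caliper: Bystander, to be left alone: steel slide caliper, 210 mm long, 75 mm across the jaws, 9 mm high, lying flat. Origin: centre of its underside.
- brush: Bystander, to be left alone: bench brush, about 200 mm long. Origin: centre of its underside.
- jar: Bystander, to be left alone: amber jar with black lid, 60 mm across, 65 mm high. Origin: centre of its underside.
- spool: Bystander, to be left alone: red spool, 36 mm across, 42 mm high. Origin: centre of its underside.
- bangle: Bystander, to be left alone: brass ring, 68 mm across, 6 mm high, lying flat. Origin: centre of its underside.

How it is judged:
By the outcome, as a careful person would: the job done as asked, in the order asked, and still so for the second after the job is handed in, while the arm keeps its last pose, push and grip.
It also fails if it takes over 58 s, if anything falls off the work surface, if the arm or the gripper's body presses on something with over 40 N, if the wrist force passes 120 N, or if a joint passes its speed limit or range.

ROBOT

A 7-joint arm with a two-finger parallel gripper is mounted at the origin on the work surface. World frame = base frame: x ahead of the robot, y to its left, z up, the work surface at z = 0. Lengths are in m, angles in rad, forces in N, time in s.
With the tool pointing down it reaches from about 0.425 to 0.95 m from the base axis. Payload 16.7 kg.
Tool frame: the origin (TCP) lies at the very end of the fingers, on their centre line; the grasp point (between the pads) lies manip.pinch_z behind it (manip.pinch_z is the distance from the TCP to the grasp point, in m); z points along the fingers, y is the line along which they close (so a half turn about z gives the same grasp; the last joint's range is limited). The gripper opens to 94 mm and grips with 3 to 60 N. Pads are 16 mm wide; open, the fingers measure 119 mm over their backs; the gripper's body (75 mm by 177 mm) begins 78 mm behind the grasp point.
Start: joints at [-1.25, 0.426, 0.074, 1.606, -0.034, 1.111, -0.067], TCP at [0.306, 0.602, 0.205] pointing down, gripper open.
Joint ranges: [-2.85, 2.85], [-0.5, 2.14], [-1.23, 1.37], [0.21, 2.46], [-1.02, 4.16], [0.16, 2.05], [-2.73, 2.73]. Speed limits (rad/s): [1.89, 1.89, 2.39, 2.39, 3.01, 3.01, 3.01].

INTERFACE

Orientations are given as a 3x3 rotation matrix whose columns are the frame's x, y, z axes.
In Python, from rig import manip gives the robot as it stands.
- The arm moves only by the shell command python3 -m handwheel 'ROWS' [OPENING] [FORCE]. ROWS is JSON, a list of rows, each an object of numbers: "tx", "ty", "tz": the shift along the tool's x, y, z in mm; "wx", "wy", "wz": the turn, a rotation vector about the tool's x, y, z in rad. In form: [{"tx": .., "ty": .., "tz": .., "wx": .., "wy": .., "wz": ..}, ...]. A call has exactly 10 rows; each row is the pose to reach, as a shift and turn from the pose commanded when the call began, along the tool's axes at that moment; what a row does not reach only later rows make up. A row lasts 1/10 s, in which the tool goes at most 50 mm and 8.59 degrees, less where a joint would pass 70% of its speed; a pose out of reach is approached as far as the arm can. A call with a gripper value outside its range is refused whole. OPENING is the closure in counts, from 0 (fully open) to 255 (shut), set as the call begins (- or left out, the last holds). The fingers move at their own pace and stop on an object; FORCE is the grip in N (left out, the last holds). Time passes only in rows, so rows that repeat a pose let the fingers close, or fill a call up. It gives the time, the measured TCP pose, the force, the opening and the grip force at its end, in the units of the state.
- manip.get_state(): the state, without advancing time (a new reading comes with each control period).
- manip.grab_frame(name): name is "scene" or "top"; returns the picture (480x640x3 uint8, blue, green, red); there is no depth.
- manip.camera_params(name): a dict with "intrinsics" (3x3 intrinsics, pixels), "distortion" ([k1, k2, p1, p2, k3] as OpenCV has them; the pictures are not rectified), "extrinsics" (4x4, takes a point from camera to world coordinates). Camera axes: x right, y up, looking along -z (the intrinsics and any distortion apply to the point x, -y, -z); pixel columns grow to the right and rows downward; lengths in m; the calibration is good to about 2 mm. A picture is of the moment at which its call begins. camera_params takes no time and is no camera call.
- manip.finish_job(): hands the job in; it is judged then, once.
Trained networks look in the newest picture that a camera, given by its name, has taken for a name from the list of things; names that differ only in an ending like _2 or _b are one class to them, and where a whole thing is asked for, a point or a joint stands for the part that bears it (a point fixed in the world has none). Each returns a list of dicts, best first, with "confidence" (0 to 1); they miss things now and then, are a little off and sometimes report something else, mostly with a low value. They report only what shows in the picture. A call takes as long as a camera call.
- manip.spot_in(camera, label): "bbox" ([left, top, width, height] as shares, 0 to 1, of the picture: columns of its width, rows of its height, round what is visible of it).
- manip.outline_of(camera, label): "pixels" (480x640 bool, what is visible of it) and "bbox" ([left, top, width, height] as shares, 0 to 1, of the picture: columns of its width, rows of its height, round what is visible of it).
- manip.landmark_of(camera, label): "centre" ([column, row] as shares, 0 to 1, of the picture: columns of its width, rows of its height: a listed point, or the origin of a listed thing).
The state is a dict: "clock": time; "q": joint angles; "qvel": joint speeds; "tau": joint torques, N m; "ee_pos": TCP position; "tool_rot": TCP orientation; "contact_force": force on the tool from outside, world axes, zero at the start; "ft_torque": the same for the moment, N m; "width": opening from 0.0 (shut) to 1.0 (fully open); "grasp_force": force on a finger pad.
Only numpy, scipy, OpenCV 4.12 (cv2) and the standard library are available. Lean on these libraries where they do the work, as an engineer would, in place of code of your own. Each camera call takes 0.05 s, during which the arm holds its last target. There are 200 camera calls.

## Working session

There is one attempt and no reset: what is moved stays moved. The work goes in short steps, Python scripts to look and compute and a shell command to move; the robot and the scene stay as the last step left them, time stands still between calls to the robot, and variables do not carry over. Pictures are saved under pics/ and viewed, at most 10 in all, crops included, and the job is handed in when it is done.

```bash
mkdir -p pics; ls; python3 - <<'E'
from rig import manip
import cv2,numpy as np
for n in("scene","top"):
    cv2.imwrite(f"pics/{n}0.png",manip.grab_frame(n))
    c=manip.camera_params(n);print(n,np.round(c["extrinsics"],3).tolist(),np.round(c["intrinsics"],1).tolist(),c["distortion"])
    for l in("stick_mid","rest_top","bolt_1_top","cap_1_bar","cap_1_hinge","block"):
        print(l,[(round(d["confidence"],2),round(d["centre"][0]*640,1),round(d["centre"][1]*480,1)) for d in manip.landmark_of(n,l)])
s=manip.get_state();print(s["ee_pos"],np.round(s["tool_rot"],3).tolist(),s["clock"],manip.pinch_z,s["contact_force"])
E
```

```text
pics
scene [[0.564, -0.628, 0.537, 1.339], [0.825, 0.443, -0.349, -0.551], [-0.019, 0.64, 0.768, 1.15], [0.0, 0.0, 0.0, 1.0]] [[519.8, 0.0, 313.0], [0.0, 519.8, 239.4], [0.0, 0.0, 1.0]] [-0.14039937  0.          0.          0.          0.        ]
stick_mid [(0.6, 293.0, 260.5)]
rest_top [(0.81, 384.1, 166.9), (0.18, 160.3, 298.3)]
bolt_1_top [(0.56, 383.7, 166.9), (0.43, 308.9, 228.9)]
cap_1_bar [(0.75, 299.2, 216.3), (0.64, 398.3, 246.7)]
cap_1_hinge [(0.83, 328.3, 250.5)]
block [(0.75, 291.3, 262.4)]
top [[0.028, 0.975, -0.221, 0.336], [-1.0, 0.029, -0.001, -0.082], [0.006, 0.221, 0.975, 1.127], [0.0, 0.0, 0.0, 1.0]] [[532.6, 0.0, 318.8], [0.0, 532.6, 237.4], [0.0, 0.0, 1.0]] [0.01756969 0.         0.         0.         0.        ]
stick_mid []
rest_top [(0.73, 125.8, 288.7), (0.16, 271.5, 152.5)]
bolt_1_top [(0.5, 296.8, 249.8)]
cap_1_bar [(0.91, 292.2, 287.0)]
cap_1_hinge [(0.73, 295.7, 218.4), (0.5, 293.5, 287.1)]
block []
[0.3055869  0.60182899 0.20548717] [[-0.892, 0.453, -0.0], [0.453, 0.892, 0.0], [0.0, -0.0, -1.0]] 0.7 0.0188 [ 0.01575816  0.59199781 -0.23715773]
```

View pics/top0.png

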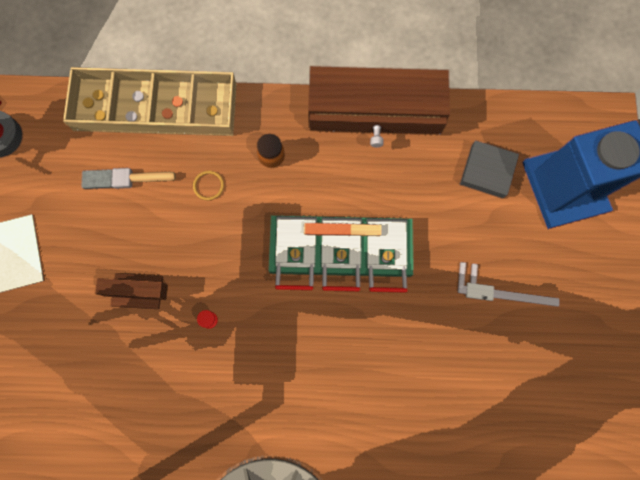

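View pics/scene0.png

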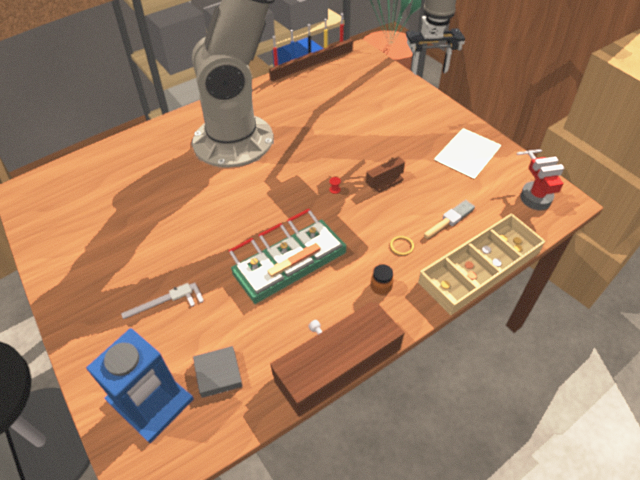

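Top view: stick centred about (343,229), the bolts at (295,255), (341,255) and (387,256), the bars along row 288, and the rest near (130,288). I'll measure these more precisely on zoomed crops.

```bash
cat > h.py <<'E'
from rig import manip
import cv2,numpy as np
def ray(n,uv):
    c=manip.camera_params(n);p=cv2.undistortPoints(np.array([[uv]],float),np.array(c["intrinsics"]),np.array(c["distortion"]))[0,0]
    E=np.array(c["extrinsics"]);return E[:3,3],E[:3,:3]@np.array([p[0],-p[1],-1])
def at(n,uv,z):
    o,d=ray(n,uv);return o+d*(z-o[2])/d[2]
def px(n,P):
    c=manip.camera_params(n);E=np.array(c["extrinsics"]);q=(np.atleast_2d(P)-E[:3,3])@E[:3,:3]
    q=q*[1,-1,-1];return cv2.projectPoints(q,np.zeros(3),np.zeros(3),np.array(c["intrinsics"]),np.array(c["distortion"]))[0][:,0]
E
python3 - <<'E'
from h import *
t=cv2.imread("pics/top0.png");hsv=cv2.cvtColor(t,cv2.COLOR_BGR2HSV)
def blobs(m,lo,n="top",amin=20):
    k,l,s,c=cv2.connectedComponentsWithStats(m.astype(np.uint8))
    return [(s[i],c[i]+0,cv2.minAreaRect(np.argwhere(l==i)[:,::-1].astype(np.float32))) for i in range(1,k) if s[i][4]>amin]
H,S,V=[hsv[...,i].astype(int) for i in range(3)]
red=((H<4)|(H>174))&(S>180)&(V>90)
for s,c,r in blobs(red,0): 
    if 180<c[0]<420: print("red",s,c,at("top",c,.054))
sub=np.zeros_like(red);sub[222:238,295:392]=1
st=sub&(S>70)&(H<30)&(V>120)
for s,c,r in blobs(st,0): print("stick",s,c,r,at("top",r[0],.056))
for u in((295,255),(341,255),(387,256)): print("bolt",at("top",u,.058))
a=cv2.resize(t[200:305,260:420],None,fx=4.2,fy=4.2,interpolation=cv2.INTER_CUBIC)
b=cv2.resize(t[260:325,80:180],None,fx=4.2,fy=4.2,interpolation=cv2.INTER_CUBIC)
a=cv2.resize(t[200:305,260:420],(640,420));b=cv2.resize(t[265,None,80:81] if 0 else t[262:310,85:180],(320,162))
s=cv2.imread("pics/scene0.png");c=cv2.resize(s[150:205,325:420],(300,174))
im=np.zeros((600,640,3),np.uint8);im[:420]=a;im[420:582,:320]=b;im[420:594,330:630]=c;cv2.imwrite("pics/c1.png",im)
for n in("top","scene"):
  for l in("stick_mid","rest_top"):
    for d in manip.outline_of(n,l): print(n,l,d["confidence"],cv2.minAreaRect(np.argwhere(d["pixels"])[:,::-1].astype(np.float32)))
E
```

```text
red [276 285  37   5 122] [294.47540984 287.18852459] [ 0.47433059 -0.03511438  0.054     ]
red [323 287  37   4 132] [341.58333333 288.38636364] [ 0.47467388 -0.13036229  0.054     ]
red [370 287  37   5 138] [388.35507246 289.42753623] [ 0.47534264 -0.22489242  0.054     ]
red [197 310  20  18 277] [206.68953069 318.96750903] [0.40585416 0.13707567 0.054     ]
stick [304 222  78  14 920] [342.12391304 228.88913043] ((342.4942932128906, 228.7440643310547), (77.23493194580078, 12.252501487731934), 1.3322197198867798) [ 0.59828744 -0.12982081  0.056     ]
bolt [ 0.53976046 -0.03381705  0.058     ]
bolt [ 0.54252831 -0.12770308  0.058     ]
bolt [ 0.54322853 -0.22164648  0.058     ]
top stick_mid 0.93 ((342.5, 229.5), (13.0, 75.0), 90.0)
top rest_top 0.58 ((131.4460906982422, 290.4970703125), (69.4931411743164, 33.59959411621094), 3.094058036804199)
scene stick_mid 0.59 ((293.91973876953125, 259.3509216308594), (11.242938995361328, 58.58518981933594), 61.69924545288086)
scene stick_mid 0.51 ((254.0, 263.5), (11.0, 6.0), 90.0)
scene rest_top 0.83 ((386.5000305175781, 174.5), (23.702320098876953, 44.274147033691406), 63.43495178222656)
scene rest_top 0.21 ((284.0, 247.5), (11.0, 6.0), 90.0)
```

View pics/c1.png

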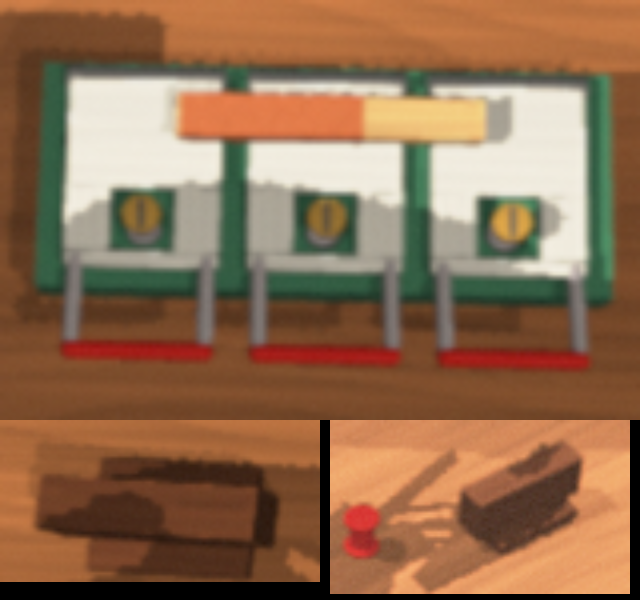

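The crop shows the stick, bolts and bars clearly. The rest's top face has corners at about (97,278), (161,282), (161,299) and (96,294) in the top picture, so I'll triangulate it with the scene view.

```bash
cat >> h.py <<'E'
from scipy.spatial.transform import Rotation as R
def tri(a,b):
    (o1,d1),(o2,d2)=ray("top",a),ray("scene",b)
    s=np.linalg.lstsq(np.c_[d1,-d2],o2-o1,rcond=None)[0];p,q=o1+d1*s[0],o2+d2*s[1]
    return np.round((p+q)/2,4),round(float(np.linalg.norm(p-q)),4)
def rel(pos,yaw):  # goal: tool down, tool y at world angle yaw
    s=manip.get_state();T=np.array(s["tool_rot"]);y=np.array([np.cos(yaw),np.sin(yaw),0]);z=np.array([0,0,-1.]);G=np.c_[np.cross(y,z),y,z]
    print("t mm",np.round(T.T@(np.array(pos)-s["ee_pos"])*1e3,1),"w",np.round(R.from_matrix(T.T@G).as_rotvec(),3),"clk",s["clock"],"F",np.round(s["contact_force"],1),"ee",np.round(s["ee_pos"],4),"q",np.round(s["q"],2))
E
python3 - <<'E'
from h import *
f=lambda x,y:(85+x/3.37,262+(y-420)/3.375)
g=lambda x,y:(325+(x-330)/3.158,150+(y-420)/3.158)
T=[f(40,475),f(257,487),f(255,545),f(37,528)]
W=[at("top",t,.06) for t in T];print(np.round(W,4),np.mean(W,0))
S=[g(580,462),g(482,515),g(460,490),g(560,440)]
W=[at("scene",t,.06) for t in S];print(np.round(W,4),np.mean(W,0))
print("stick",tri((342.5,228.9),(293.5,259.8)), at("scene",(293.5,259.8),.053))
s=cv2.imread("pics/scene0.png");h=cv2.cvtColor(s,cv2.COLOR_BGR2HSV).astype(int)
red=((h[...,0]<5)|(h[...,0]>172))&(h[...,1]>150)&(h[...,2]>80);red[:200]=0;red[:,:225]=0;red[265:]=0;red[:,330:]=0
k,l,st,c=cv2.connectedComponentsWithStats(red.astype(np.uint8))
for i in range(1,k):
    if st[i][4]>8: print(st[i],c[i],at("scene",c[i],.054))
for x in(.4744,.5448): print([np.round(px("scene",[x+.0005*i,-.130+.095*(1-i),.054 if x<.5 else .058])[0],1) for i in(0,1,2)])
rel((.598,-.130,.105),0)
E
```

```text
[[0.4802 0.3616 0.06  ]
 [0.4767 0.2324 0.06  ]
 [0.4422 0.2303 0.06  ]
 [0.4487 0.3595 0.06  ]] [0.46196104 0.29594844 0.06      ]
[[0.4863 0.3516 0.06  ]
 [0.4896 0.2247 0.06  ]
 [0.45   0.2292 0.06  ]
 [0.4499 0.3568 0.06  ]] [0.46896532 0.29059375 0.06      ]
stick (array([ 0.5989, -0.1315,  0.0493]), 0.0031) [ 0.60085583 -0.13438911  0.053     ]
[288 209  22  12  67] [298.28358209 214.70149254] [ 0.47288147 -0.03499574  0.054     ]
[259 223  23  13  66] [269.78787879 229.36363636] [ 0.47314912 -0.13067632  0.054     ]
[229 238  24  13  68] [241.30882353 244.20588235] [ 0.47388358 -0.22269844  0.054     ]
[array([298.6, 215. ]), array([270.3, 229.6]), array([240.8, 244.9])]
[array([312.4, 229.3]), array([283.6, 244.7]), array([253.6, 260.8])]
t mm [-592.1 -520.1  100.5] w [-0.     0.     1.101] clk 0.9 F [-0.4 -0.4  0.1] ee [0.3056 0.6018 0.2055] q [-1.25  0.43  0.07  1.61 -0.03  1.11 -0.07]
```

```bash
python3 -m handwheel '[{"tx":-50,"ty":-35,"tz":0,"wz":0.1},{"tx":-100,"ty":-75,"tz":0,"wz":0.2},{"tx":-140,"ty":-115,"tz":0,"wz":0.3},{"tx":-180,"ty":-155,"tz":0,"wz":0.4},{"tx":-220,"ty":-195,"tz":0,"wz":0.5},{"tx":-260,"ty":-230,"tz":0,"wz":0.6},{"tx":-300,"ty":-265,"tz":0,"wz":0.7},{"tx":-340,"ty":-300,"tz":0,"wz":0.8},{"tx":-380,"ty":-335,"tz":0,"wz":0.9},{"tx":-420,"ty":-370,"tz":0,"wz":1.0}]' 140 30
python3 -c "
from h import *
rel((.599,-.131,.105),0)"
```

```text
t mm [-593.4 -520.5  100.5] w [-0.     0.     1.101] clk 0.9 F [-0.4 -0.4  0.1] ee [0.3056 0.6018 0.2055] q [-1.25  0.43  0.07  1.61 -0.03  1.11 -0.07]schema error: expected keys tx, ty, tz, wx, wy, wz
```

All six keys are needed in each row.

```bash
python3 -m handwheel '[{"tx":-40,"ty":-30,"tz":0,"wx":0,"wy":0,"wz":0.1},{"tx":-80,"ty":-65,"tz":0,"wx":0,"wy":0,"wz":0.2},{"tx":-120,"ty":-100,"tz":0,"wx":0,"wy":0,"wz":0.3},{"tx":-160,"ty":-135,"tz":0,"wx":0,"wy":0,"wz":0.4},{"tx":-200,"ty":-170,"tz":0,"wx":0,"wy":0,"wz":0.5},{"tx":-240,"ty":-205,"tz":0,"wx":0,"wy":0,"wz":0.6},{"tx":-280,"ty":-240,"tz":0,"wx":0,"wy":0,"wz":0.7},{"tx":-320,"ty":-275,"tz":0,"wx":0,"wy":0,"wz":0.8},{"tx":-360,"ty":-310,"tz":0,"wx":0,"wy":0,"wz":0.9},{"tx":-400,"ty":-345,"tz":0,"wx":0,"wy":0,"wz":1.0}]' 140 30
python3 -c "
from h import *
rel((.599,-.131,.105),0)"
```

```text
clock: 1.9
ee_pos: [0.4959, 0.1375, 0.2059]
tool_rot: [[-0.097, 0.995, 0.001], [0.995, 0.097, 0.001], [0.001, 0.001, -1.0]]
contact_force: [0.9, 0.7, -0.0]
width: 0.452
grasp_force: 0.0
t mm [-277.3   76.5  100.7] w [ 0.001 -0.001  0.097] clk 1.9 F [ 0.9  0.7 -0. ] ee [0.4959 0.1375 0.2059] q [-0.81  0.17  0.46  1.98 -0.09  1.01 -0.2 ]
```

```bash
python3 -m handwheel '[{"tx":-35,"ty":10,"tz":5,"wx":0,"wy":0,"wz":0.01},{"tx":-70,"ty":20,"tz":15,"wx":0,"wy":0,"wz":0.03},{"tx":-110,"ty":30,"tz":30,"wx":0,"wy":0,"wz":0.05},{"tx":-150,"ty":42,"tz":45,"wx":0,"wy":0,"wz":0.06},{"tx":-190,"ty":54,"tz":60,"wx":0,"wy":0,"wz":0.07},{"tx":-225,"ty":64,"tz":80,"wx":0,"wy":0,"wz":0.08},{"tx":-255,"ty":72,"tz":95,"wx":0,"wy":0,"wz":0.09},{"tx":-277,"ty":76.5,"tz":100,"wx":0,"wy":0,"wz":0.097},{"tx":-277,"ty":76.5,"tz":100,"wx":0,"wy":0,"wz":0.097},{"tx":-277,"ty":76.5,"tz":100,"wx":0,"wy":0,"wz":0.097}]' 140 30
python3 -c "
from h import *
rel((.599,-.131,.045),0)
cv2.imwrite('pics/t1.png',cv2.resize(manip.grab_frame('top')[170:310,240:430],(760,560)))"
```

```text
clock: 2.9
ee_pos: [0.5993, -0.1286, 0.1053]
tool_rot: [[-0.003, 1.0, -0.0], [1.0, 0.003, 0.0], [0.0, -0.0, -1.0]]
contact_force: [-0.1, 0.8, 0.4]
width: 0.449
grasp_force: 0.0
t mm [-2.4 -0.3 60.3] w [-0.    -0.     0.003] clk 2.9 F [-0.1  0.8  0.4] ee [ 0.5993 -0.1286  0.1053] q [-0.3   0.48  0.53  1.86 -0.31  0.88  0.39]
```

View pics/t1.png

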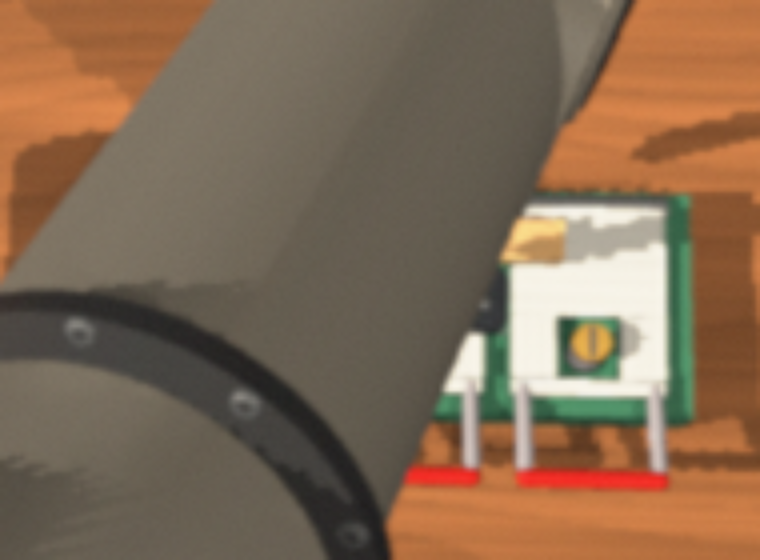

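The arm hides the gripper in the top view; the visible end of the stick at (533,240) is undisturbed. I'll descend and grip.

```bash
python3 -m handwheel '[{"tx":-1,"ty":0,"tz":12,"wx":0,"wy":0,"wz":0},{"tx":-2,"ty":0,"tz":24,"wx":0,"wy":0,"wz":0},{"tx":-2,"ty":0,"tz":36,"wx":0,"wy":0,"wz":0},{"tx":-2,"ty":0,"tz":46,"wx":0,"wy":0,"wz":0},{"tx":-2,"ty":0,"tz":53,"wx":0,"wy":0,"wz":0},{"tx":-2,"ty":0,"tz":58,"wx":0,"wy":0,"wz":0},{"tx":-2,"ty":0,"tz":60,"wx":0,"wy":0,"wz":0},{"tx":-2,"ty":0,"tz":60,"wx":0,"wy":0,"wz":0},{"tx":-2,"ty":0,"tz":60,"wx":0,"wy":0,"wz":0},{"tx":-2,"ty":0,"tz":60,"wx":0,"wy":0,"wz":0}]' 140 30
python3 -m handwheel '[{"tx":0,"ty":0,"tz":0,"wx":0,"wy":0,"wz":0},{"tx":0,"ty":0,"tz":0,"wx":0,"wy":0,"wz":0},{"tx":0,"ty":0,"tz":0,"wx":0,"wy":0,"wz":0},{"tx":0,"ty":0,"tz":0,"wx":0,"wy":0,"wz":0},{"tx":0,"ty":0,"tz":0,"wx":0,"wy":0,"wz":0},{"tx":0,"ty":0,"tz":0,"wx":0,"wy":0,"wz":0},{"tx":0,"ty":0,"tz":0,"wx":0,"wy":0,"wz":0},{"tx":0,"ty":0,"tz":0,"wx":0,"wy":0,"wz":0},{"tx":0,"ty":0,"tz":0,"wx":0,"wy":0,"wz":0},{"tx":0,"ty":0,"tz":0,"wx":0,"wy":0,"wz":0}]' 255 30
```

```text
clock: 3.95
ee_pos: [0.5997, -0.1305, 0.0458]
tool_rot: [[-0.004, 1.0, 0.001], [1.0, 0.004, -0.0], [-0.0, 0.001, -1.0]]
contact_force: [-0.8, 0.0, -0.4]
width: 0.449
grasp_force: 0.0
clock: 4.95
ee_pos: [0.5994, -0.1304, 0.0455]
tool_rot: [[-0.004, 1.0, -0.0], [1.0, 0.004, 0.0], [0.0, -0.0, -1.0]]
contact_force: [-2.5, 1.0, 5.9]
width: 0.235
grasp_force: 30.0
```

```bash
python3 -m handwheel '[{"tx":0,"ty":0,"tz":-8,"wx":0,"wy":0,"wz":0},{"tx":0,"ty":0,"tz":-20,"wx":0,"wy":0,"wz":0},{"tx":0,"ty":0,"tz":-40,"wx":0,"wy":0,"wz":0},{"tx":5,"ty":0,"tz":-60,"wx":0,"wy":0,"wz":0},{"tx":15,"ty":-5,"tz":-80,"wx":0,"wy":0,"wz":0},{"tx":40,"ty":-15,"tz":-90,"wx":0,"wy":0,"wz":0},{"tx":75,"ty":-25,"tz":-95,"wx":0,"wy":0,"wz":0},{"tx":110,"ty":-40,"tz":-95,"wx":0,"wy":0,"wz":0},{"tx":145,"ty":-50,"tz":-95,"wx":0,"wy":0,"wz":0},{"tx":180,"ty":-60,"tz":-95,"wx":0,"wy":0,"wz":0}]' 255 30
python3 - <<'E'
from h import *
t=manip.grab_frame('top');cv2.imwrite('pics/t2.png',cv2.resize(t[170:330,80:420],(800,376)))
rel((.464,.294,.11),-.03)
for n in("scene","top"):
  for d in manip.landmark_of(n,"rest_top")[:2]: u=(d["centre"][0]*640,d["centre"][1]*480);print(n,d["confidence"],at(n,u,.06))
E
```

```text
clock: 5.95
ee_pos: [0.5384, 0.0505, 0.1416]
tool_rot: [[-0.004, 1.0, 0.001], [1.0, 0.004, 0.001], [0.001, 0.001, -1.0]]
contact_force: [1.1, 1.3, -0.8]
width: 0.232
grasp_force: 30.0
t mm [238.  -71.   31.7] w [-0.    -0.002  0.039] clk 6.0 F [ 1.7  7.  -0.4] ee [0.5371 0.0566 0.1411] q [-0.67  0.31  0.54  2.   -0.2   0.89 -0.01]
scene 0.81 [0.46320726 0.28959515 0.06      ]
scene 0.18 [ 0.51419267 -0.48273958  0.06      ]
top 0.96 [0.46458524 0.30046552 0.06      ]
```

View pics/t2.png

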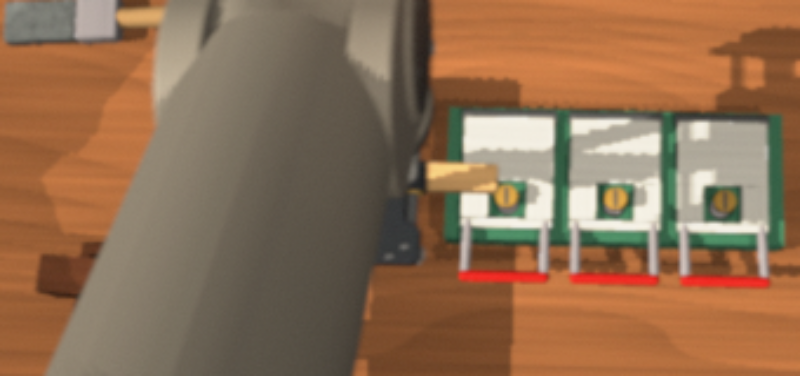

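The stick is held level and square, with its end at (460,176), and all the caps are shut. Next I'll go over the rest.

```bash
python3 -m handwheel '[{"tx":35,"ty":-10,"tz":0,"wx":0,"wy":0,"wz":0.005},{"tx":70,"ty":-20,"tz":0,"wx":0,"wy":0,"wz":0.01},{"tx":105,"ty":-32,"tz":0,"wx":0,"wy":0,"wz":0.015},{"tx":140,"ty":-44,"tz":0,"wx":0,"wy":0,"wz":0.02},{"tx":175,"ty":-54,"tz":0,"wx":0,"wy":0,"wz":0.03},{"tx":205,"ty":-62,"tz":10,"wx":0,"wy":0,"wz":0.04},{"tx":228,"ty":-68,"tz":20,"wx":0,"wy":0,"wz":0.04},{"tx":240,"ty":-72,"tz":30,"wx":0,"wy":0,"wz":0.04},{"tx":244,"ty":-73,"tz":30,"wx":0,"wy":0,"wz":0.04},{"tx":244,"ty":-73,"tz":30,"wx":0,"wy":0,"wz":0.04}]' 255 30
python3 - <<'E'
from h import *
t=manip.grab_frame('top');s=manip.grab_frame('scene')
im=np.zeros((600,800,3),np.uint8);im[:300,:]=cv2.resize(t[250:325,80:280],(800,300));im[300:]=cv2.resize(s[130:212,310:528][:,:],(800,300));cv2.imwrite('pics/t3.png',im)
rel((.464,.294,.11),-.03)
E
```

```text
clock: 7.1
ee_pos: [0.4654, 0.2921, 0.1106]
tool_rot: [[0.037, 0.999, 0.0], [0.999, -0.037, -0.001], [-0.001, 0.0, -1.0]]
contact_force: [-0.1, -0.4, -1.2]
width: 0.23
grasp_force: 30.0
t mm [ 2.3 -1.8  1. ] w [ 0.001  0.    -0.008] clk 7.2 F [ 0.4 -0.1 -0.9] ee [0.4657 0.2917 0.111 ] q [-1.04  0.36  0.45  2.   -0.2   0.83 -0.52]
```

View pics/t3.png

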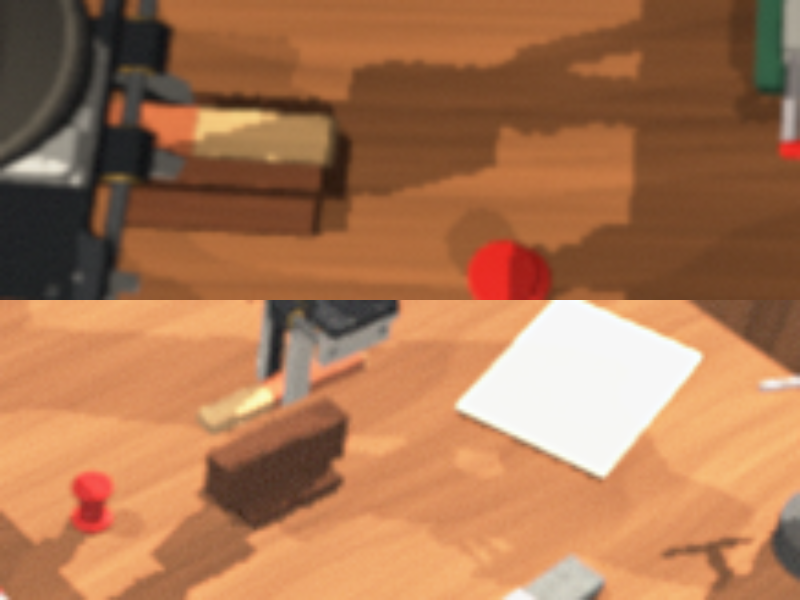

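Crop shows the stick end at (330,140), above the rest, with part of the rest's top visible in front of it (rows 165–195). I'll fit the rest's edges numerically in the first, unobstructed picture.

```bash
python3 - <<'E'
from h import *
t=cv2.imread("pics/top0.png");s=cv2.imread("pics/scene0.png")
def cost(img,n,p):
    x,y,a=p;c,si=np.cos(a),np.sin(a)
    G=cv2.GaussianBlur(cv2.cvtColor(img,cv2.COLOR_BGR2GRAY).astype(np.float32),(0,0),.7)
    g=np.hypot(cv2.Sobel(G,5,1,0),cv2.Sobel(G,5,0,1))
    L,W=.065,.016;e=np.linspace(-.95,.95,60);tot=0
    segs=[np.c_[e*L,0*e+W],np.c_[e*L,0*e-W],np.c_[0*e+L,e*W],np.c_[0*e-L,e*W]]
    for q in segs:
        P=np.c_[x+c*q[:,0]-si*q[:,1],y+si*q[:,0]+c*q[:,1],0*e+.06]
        u=px(n,P).astype(np.float32);tot+=np.minimum(cv2.remap(g,u[:,:1],u[:,1:],1),80).mean()*(2 if len(q) and abs(q[0,0]-q[-1,0])>.05 else 1)
    return -tot
from scipy.optimize import brute
for name,ims in(("top",[(t,"top")]),("scene",[(s,"scene")]),("both",[(t,"top"),(s,"scene")])):
    r=brute(lambda p:sum(cost(i,n,p) for i,n in ims),(slice(.452,.478,.002),slice(.284,.306,.002),slice(1.50,1.66,.02)),finish=None,full_output=True);print(name,r[0],r[1])
E
```

```text
Traceback (most recent call last):
  File "h.py", line 9, in px
    c=manip.camera_params(n);E=np.array(c["extrinsics"]);q=(np.atleast_2d(P)-E[:3,3])@E[:3,:3]
ValueError: time passes only in moves, steps and waits
```

```bash
sed -i 's/manip.camera_params(n)/CP(n)/; ' h.py; sed -i '2a import functools\nCP=functools.cache(lambda n:manip.camera_params(n))' h.py
python3 - <<'E'
from h import *
from scipy.optimize import brute
def gr(img):
    G=cv2.GaussianBlur(cv2.cvtColor(img,cv2.COLOR_BGR2GRAY).astype(np.float32),(0,0),.7)
    return np.minimum(np.hypot(cv2.Sobel(G,5,1,0),cv2.Sobel(G,5,0,1)),80)
ims={n:gr(cv2.imread(f"pics/{n}0.png")) for n in("top","scene")}
e=np.linspace(-.95,.95,50);L,W=.065,.016
Q=np.vstack([np.c_[e*L,0*e+W],np.c_[e*L,0*e-W],np.c_[0*e+L,e*W][::2],np.c_[0*e-L,e*W][::2]])
def cost(p,ns):
    x,y,a=p;c,s=np.cos(a),np.sin(a);P=np.c_[Q@[c,-s]+x,Q@[s,c]+y,0*Q[:,0]+.06]
    return -sum(cv2.remap(ims[n],*np.split(px(n,P).astype(np.float32),2,1),1).mean() for n in ns)
for ns in(["top"],["scene"],["top","scene"]):
    r=brute(cost,(slice(.452,.478,.002),slice(.284,.306,.002),slice(1.50,1.66,.02)),args=(ns,),finish=None,full_output=True);print(ns,r[0],r[1])
E
```

```text
['top'] [0.462 0.298 1.56 ] -70.78035
['scene'] [0.464 0.294 1.54 ] -79.893135
['top', 'scene'] [0.462 0.298 1.56 ] -148.91507
```

```bash
python3 -m handwheel '[{"tx":1,"ty":-1,"tz":3,"wx":0,"wy":0,"wz":-0.005},{"tx":3,"ty":-2,"tz":8,"wx":0,"wy":0,"wz":-0.01},{"tx":4,"ty":-3,"tz":15,"wx":0,"wy":0,"wz":-0.018},{"tx":4,"ty":-3,"tz":23,"wx":0,"wy":0,"wz":-0.018},{"tx":4,"ty":-3,"tz":31,"wx":0,"wy":0,"wz":-0.018},{"tx":4,"ty":-3,"tz":37,"wx":0,"wy":0,"wz":-0.018},{"tx":4,"ty":-3,"tz":42,"wx":0,"wy":0,"wz":-0.018},{"tx":4,"ty":-3,"tz":45,"wx":0,"wy":0,"wz":-0.018},{"tx":4,"ty":-3,"tz":46.5,"wx":0,"wy":0,"wz":-0.018},{"tx":4,"ty":-3,"tz":46.5,"wx":0,"wy":0,"wz":-0.018}]' 255 30
python3 - <<'E'
from h import *
t=manip.grab_frame('top');s=manip.grab_frame('scene')
im=np.zeros((600,800,3),np.uint8);im[:300,:]=cv2.resize(t[250:325,80:280],(800,300));im[300:]=cv2.resize(s[130:212,310:528][:,:],(800,300));cv2.imwrite('pics/t4.png',im)
rel((.463,.296,.064),-.02)
E
```

```text
clock: 8.2
ee_pos: [0.462, 0.2971, 0.0639]
tool_rot: [[0.018, 1.0, -0.0], [1.0, -0.018, -0.0], [-0.0, -0.0, -1.0]]
contact_force: [-0.8, 0.7, -0.2]
width: 0.228
grasp_force: 30.0
t mm [-1.2  0.9  0.2] w [ 0.    -0.     0.002] clk 8.3 F [-0.2 -0.  -0.1] ee [0.4621 0.2972 0.0642] q [-1.02  0.42  0.41  2.03 -0.25  0.74 -0.48]
```

View pics/t4.png

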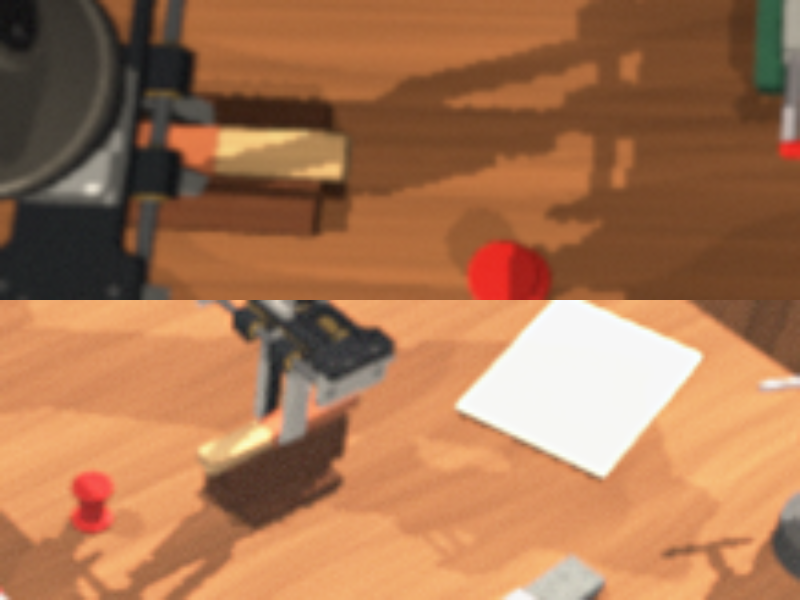

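The stick sits over the rest, with its end at (345,155) overhanging evenly and a strip of the rest's front still visible. I'll lower the last bit and release.

```bash
python3 -m handwheel '[{"tx":-0.5,"ty":0.5,"tz":0.3,"wx":0,"wy":0,"wz":0},{"tx":-0.5,"ty":0.5,"tz":0.6,"wx":0,"wy":0,"wz":0},{"tx":-0.5,"ty":0.5,"tz":0.9,"wx":0,"wy":0,"wz":0},{"tx":-0.5,"ty":0.5,"tz":1.2,"wx":0,"wy":0,"wz":0},{"tx":-0.5,"ty":0.5,"tz":1.5,"wx":0,"wy":0,"wz":0},{"tx":-0.5,"ty":0.5,"tz":1.5,"wx":0,"wy":0,"wz":0},{"tx":-0.5,"ty":0.5,"tz":1.5,"wx":0,"wy":0,"wz":0},{"tx":-0.5,"ty":0.5,"tz":1.5,"wx":0,"wy":0,"wz":0},{"tx":-0.5,"ty":0.5,"tz":1.5,"wx":0,"wy":0,"wz":0},{"tx":-0.5,"ty":0.5,"tz":1.5,"wx":0,"wy":0,"wz":0}]' 255 30
```

```text
clock: 9.3
ee_pos: [0.4626, 0.2967, 0.0635]
tool_rot: [[0.018, 1.0, -0.0], [1.0, -0.018, 0.001], [0.001, -0.0, -1.0]]
contact_force: [-5.6, -3.6, 20.0]
width: 0.232
grasp_force: 30.0
```

```bash
python3 -m handwheel '[{"tx":0,"ty":0,"tz":-0.4,"wx":0,"wy":0,"wz":0},{"tx":0,"ty":0,"tz":-0.6,"wx":0,"wy":0,"wz":0},{"tx":0,"ty":0,"tz":-0.6,"wx":0,"wy":0,"wz":0},{"tx":0,"ty":0,"tz":-0.6,"wx":0,"wy":0,"wz":0},{"tx":0,"ty":0,"tz":-0.6,"wx":0,"wy":0,"wz":0},{"tx":0,"ty":0,"tz":-0.6,"wx":0,"wy":0,"wz":0},{"tx":0,"ty":0,"tz":-0.6,"wx":0,"wy":0,"wz":0},{"tx":0,"ty":0,"tz":-0.6,"wx":0,"wy":0,"wz":0},{"tx":0,"ty":0,"tz":-0.6,"wx":0,"wy":0,"wz":0},{"tx":0,"ty":0,"tz":-0.6,"wx":0,"wy":0,"wz":0}]' 150 30
python3 -m handwheel '[{"tx":0,"ty":0,"tz":-4,"wx":0,"wy":0,"wz":0},{"tx":0,"ty":0,"tz":-10,"wx":0,"wy":0,"wz":0},{"tx":0,"ty":0,"tz":-20,"wx":0,"wy":0,"wz":0},{"tx":0,"ty":0,"tz":-35,"wx":0,"wy":0,"wz":0},{"tx":0,"ty":0,"tz":-50,"wx":0,"wy":0,"wz":0},{"tx":-20,"ty":10,"tz":-60,"wx":0,"wy":0,"wz":0},{"tx":-55,"ty":20,"tz":-60,"wx":0,"wy":0,"wz":0},{"tx":-90,"ty":30,"tz":-60,"wx":0,"wy":0,"wz":0},{"tx":-125,"ty":40,"tz":-60,"wx":0,"wy":0,"wz":0},{"tx":-160,"ty":50,"tz":-60,"wx":0,"wy":0,"wz":0}]' 150 30
python3 - <<'E'
from h import *
t=manip.grab_frame('top');s=manip.grab_frame('scene')
im=np.zeros((600,800,3),np.uint8);im[:300,:]=cv2.resize(t[250:325,80:280],(800,300));im[300:]=cv2.resize(s[130:212,310:528][:,:],(800,300));cv2.imwrite('pics/t5.png',im)
rel((.5445,-.0345,.085),0)
E
```

```text
clock: 10.3
ee_pos: [0.4625, 0.2966, 0.0631]
tool_rot: [[0.018, 1.0, -0.0], [1.0, -0.018, -0.0], [-0.0, -0.0, -1.0]]
contact_force: [-0.0, -1.0, 0.5]
width: 0.412
grasp_force: 0.0
clock: 11.3
ee_pos: [0.51, 0.1344, 0.1241]
tool_rot: [[0.018, 1.0, 0.001], [1.0, -0.018, 0.001], [0.001, 0.001, -1.0]]
contact_force: [0.7, 0.1, 0.3]
width: 0.414
grasp_force: 0.0
t mm [-164.6   37.7   39.3] w [ 0.001  0.    -0.024] clk 11.4 F [ 0.6  0.4 -0.2] ee [0.5108 0.131  0.1242] q [-0.8   0.31  0.51  2.04 -0.2   0.84 -0.2 ]
```

View pics/t5.png

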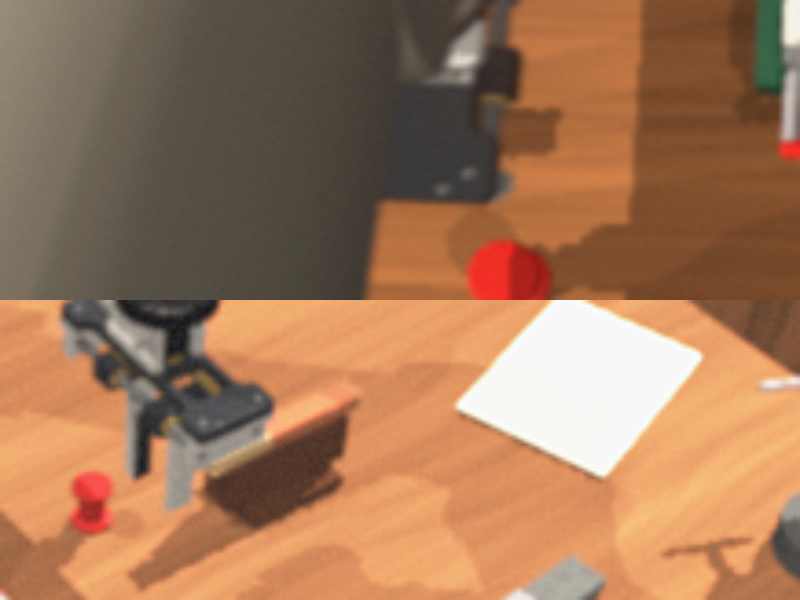

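The scene crop shows the stick lying along the rest, released, at (285,430). Now I'll close the fingers and tap bolt 1.

```bash
python3 -m handwheel '[{"tx":-30,"ty":8,"tz":0,"wx":0,"wy":0,"wz":0},{"tx":-60,"ty":16,"tz":0,"wx":0,"wy":0,"wz":-0.005},{"tx":-90,"ty":24,"tz":5,"wx":0,"wy":0,"wz":-0.01},{"tx":-115,"ty":30,"tz":12,"wx":0,"wy":0,"wz":-0.02},{"tx":-140,"ty":34,"tz":20,"wx":0,"wy":0,"wz":-0.02},{"tx":-157,"ty":37,"tz":30,"wx":0,"wy":0,"wz":-0.02},{"tx":-167,"ty":37,"tz":39,"wx":0,"wy":0,"wz":-0.02},{"tx":-167,"ty":37,"tz":39,"wx":0,"wy":0,"wz":-0.02},{"tx":-167,"ty":37,"tz":39,"wx":0,"wy":0,"wz":-0.02},{"tx":-167,"ty":37,"tz":39,"wx":0,"wy":0,"wz":-0.02}]' 255 30
python3 - <<'E'
from h import *
rel((.544,-.035,.057),0)
for d in manip.landmark_of("top","rest_top")[:1]+[]: pass
manip.grab_frame("top")
for d in manip.outline_of("top","stick_mid")[:2]:
    r=cv2.minAreaRect(np.argwhere(d["pixels"])[:,::-1].astype(np.float32));print(d["confidence"],r,at("top",r[0],.072))
E
```

```text
clock: 12.4
ee_pos: [0.5438, -0.0306, 0.0846]
tool_rot: [[-0.003, 1.0, 0.0], [1.0, 0.003, 0.0], [0.0, 0.0, -1.0]]
contact_force: [0.1, 0.1, 0.7]
width: 0.003
grasp_force: 0.0
t mm [-4.4  0.2 27.6] w [ 0.    -0.     0.003] clk 12.4 F [0.1 0.1 0.7] ee [ 0.5438 -0.0306  0.0846] q [-0.48  0.4   0.51  2.03 -0.28  0.78  0.21]
0.63 ((126.0652847290039, 286.36590576171875), (84.12757873535156, 14.017791748046875), 1.1934893131256104) [0.46416115 0.29731238 0.072     ]
```

```bash
python3 -m handwheel '[{"tx":-2,"ty":0,"tz":8,"wx":0,"wy":0,"wz":0},{"tx":-4,"ty":0,"tz":16,"wx":0,"wy":0,"wz":0},{"tx":-4,"ty":0,"tz":22,"wx":0,"wy":0,"wz":0},{"tx":-4,"ty":0,"tz":25,"wx":0,"wy":0,"wz":0},{"tx":-4,"ty":0,"tz":26,"wx":0,"wy":0,"wz":0},{"tx":-4,"ty":0,"tz":27,"wx":0,"wy":0,"wz":0},{"tx":-4,"ty":0,"tz":27.5,"wx":0,"wy":0,"wz":0},{"tx":-4,"ty":0,"tz":28,"wx":0,"wy":0,"wz":0},{"tx":-4,"ty":0,"tz":28.5,"wx":0,"wy":0,"wz":0},{"tx":-4,"ty":0,"tz":28.5,"wx":0,"wy":0,"wz":0}]' 255 30
```

```text
clock: 13.55
ee_pos: [0.5436, -0.0359, 0.0556]
tool_rot: [[-0.002, 1.0, 0.0], [1.0, 0.002, -0.0], [-0.0, 0.0, -1.0]]
contact_force: [0.0, 0.7, 0.8]
width: 0.006
grasp_force: 0.0
```

```bash
python3 -m handwheel '[{"tx":1,"ty":0.5,"tz":0.5,"wx":0,"wy":0,"wz":0},{"tx":1,"ty":0.5,"tz":1,"wx":0,"wy":0,"wz":0},{"tx":1,"ty":0.5,"tz":1.5,"wx":0,"wy":0,"wz":0},{"tx":1,"ty":0.5,"tz":2,"wx":0,"wy":0,"wz":0},{"tx":1,"ty":0.5,"tz":2.5,"wx":0,"wy":0,"wz":0},{"tx":1,"ty":0.5,"tz":3,"wx":0,"wy":0,"wz":0},{"tx":1,"ty":0.5,"tz":3.5,"wx":0,"wy":0,"wz":0},{"tx":1,"ty":0.5,"tz":4,"wx":0,"wy":0,"wz":0},{"tx":1,"ty":0.5,"tz":4,"wx":0,"wy":0,"wz":0},{"tx":1,"ty":0.5,"tz":4,"wx":0,"wy":0,"wz":0}]' 255 30
```

```text
clock: 14.55
ee_pos: [0.5438, -0.035, 0.0515]
tool_rot: [[-0.002, 1.0, -0.0], [1.0, 0.002, -0.0], [-0.0, -0.0, -1.0]]
contact_force: [0.9, -0.0, 0.2]
width: 0.006
grasp_force: 0.1
```

```bash
python3 -m handwheel '[{"tx":0,"ty":0,"tz":0.3,"wx":0,"wy":0,"wz":0},{"tx":0,"ty":0,"tz":0.6,"wx":0,"wy":0,"wz":0},{"tx":0,"ty":0,"tz":0.9,"wx":0,"wy":0,"wz":0},{"tx":0,"ty":0,"tz":1.2,"wx":0,"wy":0,"wz":0},{"tx":0,"ty":0,"tz":1.5,"wx":0,"wy":0,"wz":0},{"tx":0,"ty":0,"tz":1.8,"wx":0,"wy":0,"wz":0},{"tx":0,"ty":0,"tz":2.1,"wx":0,"wy":0,"wz":0},{"tx":0,"ty":0,"tz":2.4,"wx":0,"wy":0,"wz":0},{"tx":0,"ty":0,"tz":2.4,"wx":0,"wy":0,"wz":0},{"tx":0,"ty":0,"tz":2.4,"wx":0,"wy":0,"wz":0}]' 255 30
```

```text
clock: 15.55
ee_pos: [0.544, -0.035, 0.05]
tool_rot: [[-0.002, 1.0, -0.0], [1.0, 0.002, 0.001], [0.001, -0.0, -1.0]]
contact_force: [-8.7, 0.6, 23.9]
width: 0.005
grasp_force: 11.8
```

Bolt 1 gave way under about 1 N and stopped dead at exactly 50 mm, 8 mm down, so it's the loose one. Next is its bar.

```bash
python3 -m handwheel '[{"tx":0,"ty":0,"tz":-3,"wx":0,"wy":0,"wz":0},{"tx":0,"ty":0,"tz":-12,"wx":0,"wy":0,"wz":0},{"tx":0,"ty":0,"tz":-25,"wx":0,"wy":0,"wz":0},{"tx":0,"ty":-5,"tz":-36,"wx":0,"wy":0,"wz":0},{"tx":0,"ty":-15,"tz":-42,"wx":0,"wy":0,"wz":0},{"tx":0,"ty":-30,"tz":-42,"wx":0,"wy":0,"wz":0},{"tx":0,"ty":-48,"tz":-42,"wx":0,"wy":0,"wz":0},{"tx":0,"ty":-64,"tz":-42,"wx":0,"wy":0,"wz":0},{"tx":0,"ty":-70,"tz":-42,"wx":0,"wy":0,"wz":0},{"tx":0,"ty":-70,"tz":-42,"wx":0,"wy":0,"wz":0}]' 255 20
python3 -m handwheel '[{"tx":0,"ty":0,"tz":0,"wx":0,"wy":0,"wz":0},{"tx":0,"ty":0,"tz":0,"wx":0,"wy":0,"wz":0},{"tx":0,"ty":0,"tz":0,"wx":0,"wy":0,"wz":0},{"tx":0,"ty":0,"tz":0,"wx":0,"wy":0,"wz":0},{"tx":0,"ty":0,"tz":0,"wx":0,"wy":0,"wz":0},{"tx":0,"ty":0,"tz":0,"wx":0,"wy":0,"wz":0},{"tx":0,"ty":0,"tz":0,"wx":0,"wy":0,"wz":0},{"tx":0,"ty":0,"tz":0,"wx":0,"wy":0,"wz":0},{"tx":0,"ty":0,"tz":0,"wx":0,"wy":0,"wz":0},{"tx":0,"ty":0,"tz":0,"wx":0,"wy":0,"wz":0}]' 170 20
python3 - <<'E'
from h import *
rel((.4737,-.035,.036),0)
s=manip.grab_frame('scene');cv2.imwrite('pics/s6.png',cv2.resize(s[170:310,215:375],(686,600)))
E
```

```text
clock: 16.55
ee_pos: [0.4734, -0.0348, 0.0916]
tool_rot: [[-0.002, 1.0, 0.0], [1.0, 0.002, 0.001], [0.001, 0.0, -1.0]]
contact_force: [-0.1, 0.5, -0.3]
width: 0.006
grasp_force: 0.0
clock: 17.55
ee_pos: [0.474, -0.0351, 0.0912]
tool_rot: [[-0.002, 1.0, -0.0], [1.0, 0.002, -0.0], [-0.0, -0.0, -1.0]]
contact_force: [0.2, -0.7, -0.6]
width: 0.332
grasp_force: 0.0
t mm [ 0.1 -0.3 55.2] w [-0.     0.     0.002] clk 17.55 F [ 0.2 -0.7 -0.6] ee [ 0.474  -0.0351  0.0912] q [-0.53  0.28  0.55  2.17 -0.22  0.74  0.16]
```

View pics/s6.png

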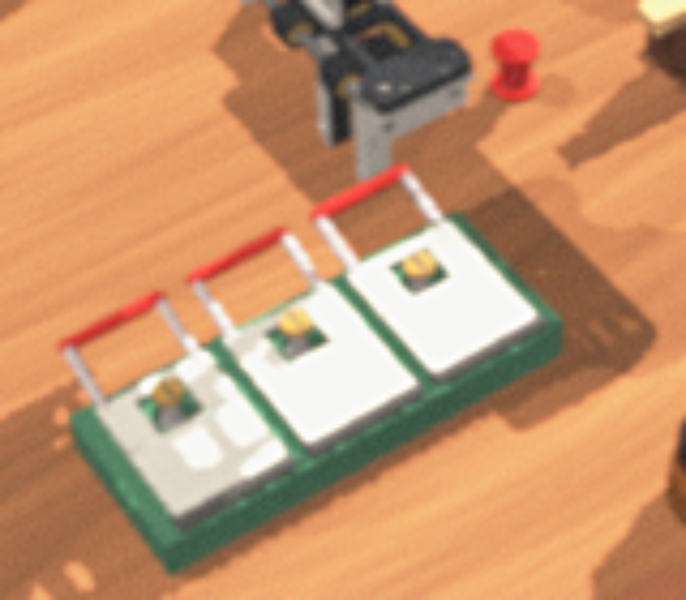

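The picture shows bolt 1 at (420,265), visibly lower in its window than bolts 2 and 3. The fingers straddle bar 1 from above at (362,190), and all caps are shut. I'll descend and pinch the bar.

```bash
python3 -m handwheel '[{"tx":0,"ty":0,"tz":8,"wx":0,"wy":0,"wz":0},{"tx":0,"ty":0,"tz":16,"wx":0,"wy":0,"wz":0},{"tx":0,"ty":0,"tz":24,"wx":0,"wy":0,"wz":0},{"tx":0,"ty":0,"tz":32,"wx":0,"wy":0,"wz":0},{"tx":0,"ty":0,"tz":40,"wx":0,"wy":0,"wz":0},{"tx":0,"ty":0,"tz":47,"wx":0,"wy":0,"wz":0},{"tx":0,"ty":0,"tz":52,"wx":0,"wy":0,"wz":0},{"tx":0,"ty":0,"tz":55,"wx":0,"wy":0,"wz":0},{"tx":0,"ty":0,"tz":55,"wx":0,"wy":0,"wz":0},{"tx":0,"ty":0,"tz":55,"wx":0,"wy":0,"wz":0}]' 170 20
python3 -m handwheel '[{"tx":0,"ty":0,"tz":0,"wx":0,"wy":0,"wz":0},{"tx":0,"ty":0,"tz":0,"wx":0,"wy":0,"wz":0},{"tx":0,"ty":0,"tz":0,"wx":0,"wy":0,"wz":0},{"tx":0,"ty":0,"tz":0,"wx":0,"wy":0,"wz":0},{"tx":0,"ty":0,"tz":0,"wx":0,"wy":0,"wz":0},{"tx":0,"ty":0,"tz":0,"wx":0,"wy":0,"wz":0},{"tx":0,"ty":0,"tz":0,"wx":0,"wy":0,"wz":0},{"tx":0,"ty":0,"tz":0,"wx":0,"wy":0,"wz":0},{"tx":0,"ty":0,"tz":0,"wx":0,"wy":0,"wz":0},{"tx":0,"ty":0,"tz":0,"wx":0,"wy":0,"wz":0}]' 255 20
python3 -c "
import numpy as np
for d in range(3,49,3):
    a=np.radians(7.08+d);b=np.radians(7.08);print(d,np.round([146.1*(np.cos(b)-np.cos(a)),146.1*(np.sin(a)-np.sin(b))],1))"
```

```text
clock: 18.6
ee_pos: [0.4741, -0.0351, 0.0363]
tool_rot: [[-0.002, 1.0, 0.0], [1.0, 0.002, 0.0], [0.0, 0.0, -1.0]]
contact_force: [-1.2, -0.2, 0.1]
width: 0.333
grasp_force: 0.0
clock: 19.6
ee_pos: [0.473, -0.035, 0.0362]
tool_rot: [[-0.002, 1.0, -0.002], [1.0, 0.002, 0.0], [0.0, -0.002, -1.0]]
contact_force: [-6.1, 0.5, 7.6]
width: 0.1
grasp_force: 20.0
3 [1.1 7.6]
6 [ 2.7 15.1]
9 [ 4.6 22.5]
12 [ 6.9 29.8]
15 [ 9.6 36.9]
18 [12.7 43.9]
21 [16.1 50.8]
24 [19.9 57.4]
27 [24.  63.9]
30 [28.4 70.1]
33 [33.2 76.1]
36 [38.3 81.8]
39 [43.6 87.2]
42 [49.3 92.4]
45 [55.2 97.2]
48 [ 61.4 101.8]
```

```bash
python3 -m handwheel '[{"tx":0,"ty":-0.5,"tz":-4,"wx":0,"wy":0,"wz":0},{"tx":0,"ty":0.5,"tz":-8,"wx":0,"wy":0,"wz":0},{"tx":0,"ty":2,"tz":-15,"wx":0,"wy":0,"wz":0},{"tx":0,"ty":4,"tz":-22.5,"wx":0,"wy":0,"wz":0},{"tx":0,"ty":6.3,"tz":-30,"wx":0,"wy":0,"wz":0},{"tx":0,"ty":9,"tz":-37,"wx":0,"wy":0,"wz":0},{"tx":0,"ty":12,"tz":-44,"wx":0,"wy":0,"wz":0},{"tx":0,"ty":15.5,"tz":-51,"wx":0,"wy":0,"wz":0},{"tx":0,"ty":19.3,"tz":-57.5,"wx":0,"wy":0,"wz":0},{"tx":0,"ty":19.3,"tz":-57.5,"wx":0,"wy":0,"wz":0}]' 255 20
```

```text
clock: 20.6
ee_pos: [0.4923, -0.0349, 0.0945]
tool_rot: [[-0.002, 1.0, -0.002], [1.0, 0.002, 0.001], [0.001, -0.002, -1.0]]
contact_force: [-12.4, 0.4, 5.6]
width: 0.096
grasp_force: 20.0
```

```bash
python3 -m handwheel '[{"tx":0,"ty":1,"tz":-3.3,"wx":0,"wy":0,"wz":0},{"tx":0,"ty":3.3,"tz":-6.5,"wx":0,"wy":0,"wz":0},{"tx":0,"ty":7.8,"tz":-12.7,"wx":0,"wy":0,"wz":0},{"tx":0,"ty":12.6,"tz":-18.7,"wx":0,"wy":0,"wz":0},{"tx":0,"ty":17.7,"tz":-24.4,"wx":0,"wy":0,"wz":0},{"tx":0,"ty":23,"tz":-29.8,"wx":0,"wy":0,"wz":0},{"tx":0,"ty":28.7,"tz":-35,"wx":0,"wy":0,"wz":0},{"tx":0,"ty":34.6,"tz":-39.8,"wx":0,"wy":0,"wz":0},{"tx":0,"ty":34.6,"tz":-39.8,"wx":0,"wy":0,"wz":0},{"tx":0,"ty":34.6,"tz":-39.8,"wx":0,"wy":0,"wz":0}]' 255 20
python3 - <<'E'
from h import *
s=manip.grab_frame('scene');cv2.imwrite('pics/s7.png',cv2.resize(s[100:300,200:450],(750,600)))
st=manip.get_state();x,z=st["ee_pos"][0],st["ee_pos"][2]+.0188
print(x,z,np.degrees(np.arctan2(z-.036,.6187-x))-7.08,np.hypot(z-.036,.6187-x),st["contact_force"],st["width"])
E
```

```text
clock: 21.6
ee_pos: [0.5266, -0.0349, 0.1345]
tool_rot: [[-0.002, 1.0, -0.003], [1.0, 0.002, 0.001], [0.001, -0.003, -1.0]]
contact_force: [-19.7, 2.6, 22.4]
width: 0.097
grasp_force: 20.0
0.5264766582952636 0.15321925584894228 44.72577114276807 0.1491492497365252 [-19.87141406   2.87554603  23.82071011] 0.09851640076585381
```

View pics/s7.png

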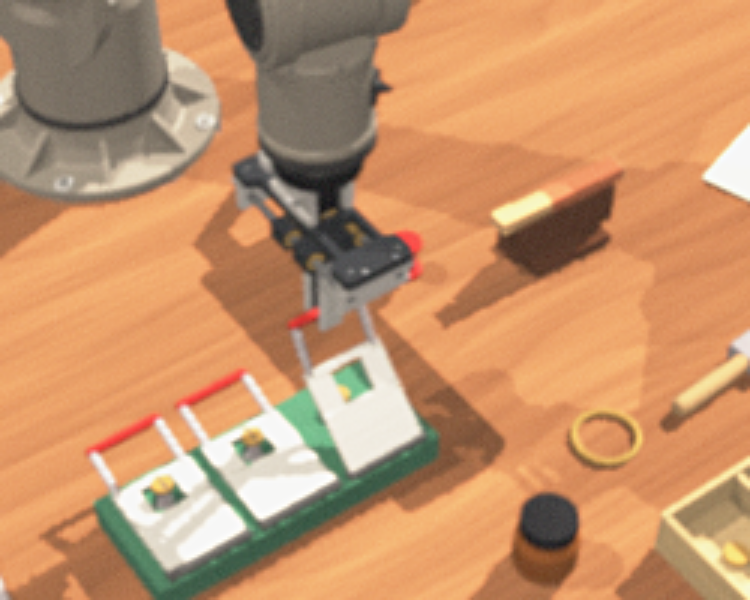

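The cap is open about 45° in the gripper, the stick is on the rest at (557,200), and the other caps are shut. I'll relieve the radial strain a little.

```bash
python3 -m handwheel '[{"tx":0,"ty":-0.2,"tz":-0.3,"wx":0,"wy":0,"wz":0},{"tx":0,"ty":-0.4,"tz":-0.5,"wx":0,"wy":0,"wz":0},{"tx":0,"ty":-0.6,"tz":-0.8,"wx":0,"wy":0,"wz":0},{"tx":0,"ty":-0.7,"tz":-0.9,"wx":0,"wy":0,"wz":0},{"tx":0,"ty":-0.7,"tz":-0.9,"wx":0,"wy":0,"wz":0},{"tx":0,"ty":-0.7,"tz":-0.9,"wx":0,"wy":0,"wz":0},{"tx":0,"ty":-0.7,"tz":-0.9,"wx":0,"wy":0,"wz":0},{"tx":0,"ty":-0.7,"tz":-0.9,"wx":0,"wy":0,"wz":0},{"tx":0,"ty":-0.7,"tz":-0.9,"wx":0,"wy":0,"wz":0},{"tx":0,"ty":-0.7,"tz":-0.9,"wx":0,"wy":0,"wz":0}]' 255 20
```

```text
clock: 22.65
ee_pos: [0.5272, -0.0348, 0.1352]
tool_rot: [[-0.002, 1.0, -0.0], [1.0, 0.002, 0.0], [0.0, -0.0, -1.0]]
contact_force: [-8.1, 2.2, 8.3]
width: 0.095
grasp_force: 20.0
```

Strain is low and the grip is firm, so I'm handing it in.

```bash
python3 -c "
from rig import manip
print(manip.finish_job())"
```

```text
the job is handed in; nothing more can be done
None
```

I handed the job in at about 23 s: the stick lies released along its rest, bolt 1 proved to be the loose one (it sank the full 8 mm), and cap 1 is held open at about 45° by its red bar, with caps 2 and 3 never opened and nothing else on the bench touched.

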